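# Mount the slide stage on the stereo microscope and hold its spring clip open

### The arm

A 6-joint arm with a two-finger parallel gripper is mounted at the origin on the work surface. World frame = base frame: x ahead of the robot, y to its left, z up, the work surface at z = 0. Lengths are in m, angles in rad, forces in N, time in s.
With the tool pointing down it reaches from about 0.35 to 0.775 m from the base axis. Payload 5.5 kg.
Tool frame: the origin (TCP) lies midway between the tips of the shut fingers; the grasp point (between the pads) lies 19 mm behind it; z points along the fingers, y is the line along which they close (so a half turn about z gives the same grasp; the last joint's range is limited). The gripper opens to 85 mm and grips with 20 to 120 N. Pads are 22 mm wide; open, the fingers measure 114 mm over their backs; the gripper's body (76 mm by 85 mm) begins 54 mm behind the grasp point. The pads swing forward as they close: fully open they stand 13 mm farther back than shut.
Start: joints at [-1.347, 0.313, 0.046, 1.304, 0, 1.431], TCP at [0.205, -0.537, 0.231] pointing down, gripper open.
Joint ranges: [-2.76, 2.76], [-0.86, 1.69], [-1.03, 1.26], [-2.2, 2.34], [-1.47, 1.5], [-3.14, 3.14]. Speed limits (rad/s): [2.57, 2.57, 3.14, 3.14, 3.14, 3.14].

### API

Orientations are given as a unit quaternion [w, x, y, z].
In Python, from workcell import telemetry, imaging, env gives the robot as it stands. The module is installed in compiled form; this text tells all that it offers.
- The arm moves only by the tool step_arm, never from a script. Its argument "moves" is a list of rows, each a list of 3 entries, a list of its own where there are three numbers: the shift along the tool's x, y, z in mm, then the turn, a rotation vector about the tool's x, y, z in rad, then the finger opening in mm, from 0 to 85.4. A call has 1 to 8 rows; each row is the pose to reach, as a shift and turn from the pose commanded when the call began, along the tool's axes at that moment; what a row does not reach only later rows make up. A row lasts 1/12 s, in which the tool goes at most 41.7 mm and 7.16 degrees, less where a joint would pass 70% of its speed; a pose out of reach is approached as far as the arm can. A call with a gripper value outside its range is refused whole. The fingers move at their own pace and stop on an object; "grip_force" is the grip in N (left out, the last holds). Time passes only in rows, so rows that repeat a pose let the fingers close. It gives the time, the measured TCP pose, the force, the opening and the grip force at its end, in the units of the state.
- telemetry.get_state(): the state, without advancing time (a new reading comes with each control period).
- imaging.read_camera(name): name is "scene" or "top" or "wrist"; returns the picture (384x512x3 uint8, red, green, blue); there is no depth.
- imaging.camera_params(name): a dict with "camera_matrix" (3x3 intrinsics, pixels), "pose" (4x4, takes a point from camera to world coordinates). Camera axes: x right, y up, looking along -z (the intrinsics and any distortion apply to the point x, -y, -z); pixel columns grow to the right and rows downward; lengths in m; the calibration is good to about 2 mm. The wrist camera is an equidistant fisheye: a pixel r from the principal point sees the ray r / f radians off the axis. A picture is of the moment at which its call begins: read the wrist's pose just before it. camera_params takes no time and is no camera call; for the wrist camera it gives the pose at the moment of the call.
- env.hand_in(): hands the job in; it is judged then, once.
The state is a dict: "clock": time; "joint_pos": joint angles; "qvel": joint speeds; "tau": joint torques, N m; "tcp_pos": TCP position; "orientation": TCP orientation; "wrist_force": force on the tool from outside, world axes, zero at the start; "ft_torque": the same for the moment, N m; "finger_gap": finger opening in m; "grip_force": force on a finger pad.
Only numpy, scipy, OpenCV 4.12 (cv2) and the standard library are available. Lean on these libraries where they do the work, as an engineer would, in place of code of your own. Each camera call takes 0.05 s, during which the arm holds its last target. There are 200 camera calls.

### The job

The slide stage of the stereo microscope lies on the table beside the stand. Seat it fully home on the stand's two upright locating pegs, flat on the base with its raised rail on the pillar side, and let go of it; then swing its spring-loaded slide clip open as far as it will go, pushing on the clip's upright thumb post, and finish while holding it there against the spring, so that I can lay my slide in. Leave the heart model, the slide box and the specimen jar where they are.

Things in the scene. Friction and masses are not known exactly. Their poses are not given: they have to be found in the camera images.
- seat (a point): Fixed microscope stand, on the robot's left or right, turned: white base, flat top 40 mm above the table, reaching from x -110 to +210 and y -100 to +100 mm of this point, which is the centre of the stage's seat on the base top. Its x axis points to the pillar. Two upright steel pegs at x = +36, y = +66 and -66 mm: 8 mm thick, straight for 9 mm, then tapering to a tip 13 mm above the base top.
- pillar (a point): Axis of the stand's steel pillar (30 mm thick, 350 mm tall), 40 mm above the table, 175 mm behind seat along its x axis. Its frame belongs to the white microscope head, fixed, swung to the stand's left rear (+y): the head is centred 130 mm from the pillar along -x of this frame, 110 mm wide, 188 to 400 mm above the table, with eyepieces slanting up and farther out. Keep the arm off it.
- stage_centre (a point): Loose slide stage, 0.5 to 0.8 kg, lying flat: dark deck 110 (x) x 160 (y) x 8 mm; this is the centre of the deck, 4 mm above its underside. Two through holes 10.5 mm wide at x = +36, y = +66 and -66 mm fit the pegs with about 1 mm play. Seated home, its axes lie along those of seat, this point is 4 mm straight above seat, and the rail is on the pillar side.
- rail_top (a point): Middle of the top face of the slide stage's aluminium rail, the place to grip, 32 mm above the deck's underside, at x = +32, y = 0 of stage_centre and with its axes. The rail runs along y: 14 mm wide, 96 mm long, 24 mm tall above the deck; a 16 mm black knob sits on its +y end. The deck behind it is bare; a fence 8 mm wide and 4 mm high runs along its front.
- clip_post (a point): Middle of the upright thumb post of the slide clip, a steel pin 10 mm in diameter, from 16.5 to 34.5 mm above the deck's underside; this point is 25 mm above it. Clip shut, it is at x = -34, y = -50 mm of stage_centre. Under it is the clip's arm, 7 mm wide, top 16.5 mm above the deck's underside. The deck beside it, towards the middle, is bare. The frame turns with the clip.
- clip_pivot (a point): Upright pivot axis of the slide clip on the slide stage, 14 mm above the deck's underside, at x = +16, y = -50 mm of stage_centre and with its axes. The clip is a flat steel arm; its thumb post goes round this axis at a radius of 50 mm. A toe 13 mm long points from the arm's middle towards the deck's middle.
- clip (a joint): Angle of the slide clip, rad: 0 shut (its spring returns it), 0.70 against its stop, fully open. It opens anticlockwise seen from above: the thumb post first moves towards -y of the slide stage, away from the deck's middle, and ends at x = -22, y = -82 mm of stage_centre. Pushing square on the post takes 1.7 N at first and 4.1 N at the stop.
- heart_model: Bystander: heart model on a 75 mm square black foot, 170 mm tall; origin under its foot.
- slide_box: Bystander: flat grey slide box 87 x 107 x 35 mm; origin under its middle.
- specimen_jar: Bystander: glass jar with a screw lid, 68 mm in diameter, 105 mm tall; origin under its middle.
Not all that is in view belongs to the job. Of the things that look like the part that bears stage_centre, the largest one is meant.

How it is judged:
By the outcome, as a careful person would: the job done as asked, in the order asked, and still so for the second after the job is handed in, while the arm keeps its last pose, push and grip.
It also fails if it takes over 58 s, if anything falls off the work surface, if the arm or the gripper's body presses on something with over 40 N, if the wrist force passes 120 N, or if a joint passes its speed limit or range.

## Working session

There is one attempt and no reset: what is moved stays moved. The work goes in short steps, Python scripts to look and compute and a tool call to move; the robot and the scene stay as the last step left them, time stands still between calls to the robot, and variables do not carry over. Pictures are saved under pics/ and viewed, at most 10 in all, crops included, and the job is handed in when it is done.

Besides the shell and the picture viewer there is one more tool, called after "Emit:" as name([rows], argument=value, ...), one row to a line, values as JSON. step_arm: Moves the arm, as the interface text tells. Its arguments: {"type":"object","properties":{"moves":{"type":"array"},"grip_force":{"type":"number"}},"required":["moves"]}

```bash
mkdir -p pics; python3 - <<'E'
from workcell import telemetry, imaging
import cv2
s=telemetry.get_state(); print(s)
for n in("scene","top"):
    im=imaging.read_camera(n); cv2.imwrite(f"pics/{n}0.png",cv2.cvtColor(im,cv2.COLOR_RGB2BGR))
    p=imaging.camera_params(n); print(n,p)
a=cv2.imread("pics/top0.png"); cv2.imwrite("pics/top0b.png",cv2.resize(a,(800,600),interpolation=cv2.INTER_CUBIC))
E
```

```text
{'clock': 0.0, 'joint_pos': array([-1.34659041e+00,  3.13972629e-01,  4.49548431e-02,  1.30356529e+00,
        2.90134855e-06,  1.43120803e+00]), 'qvel': array([-0.00059891,  0.00014698,  0.00079507, -0.00158542,  0.00077382,
       -0.00109612]), 'tau': array([ 1.67017475e-03, -4.80628538e+01,  2.98532420e+01,  1.93752546e-02,
        2.82061461e-05, -4.09508289e-06]), 'tcp_pos': array([ 0.2044822 , -0.53686927,  0.23041478]), 'orientation': array([-8.92638589e-04,  9.83501892e-01,  1.80895635e-01, -3.63370522e-05]), 'wrist_force': array([-0.15845867,  0.37600378,  0.07942143]), 'ft_torque': array([ 0.03655256, -0.00447233,  0.00852329]), 'grip_force': 0.0, 'finger_gap': 0.08512536547582104}
scene {'camera_matrix': array([[363.23725523,   0.        , 256.23829881],
       [  0.        , 363.23725523, 190.05680623],
       [  0.        ,   0.        ,   1.        ]]), 'pose': array([[ 5.61797413e-01, -4.90736268e-01,  6.66004191e-01,
         1.27569139e+00],
       [ 8.27274587e-01,  3.33890029e-01, -4.51812136e-01,
        -5.05135030e-01],
       [-6.51556925e-04,  8.04795231e-01,  5.93552198e-01,
         7.35219886e-01],
       [ 0.00000000e+00,  0.00000000e+00,  0.00000000e+00,
         1.00000000e+00]])}
top {'camera_matrix': array([[469.90316504,   0.        , 254.57224403],
       [  0.        , 469.90316504, 194.62764175],
       [  0.        ,   0.        ,   1.        ]]), 'pose': array([[-0.01670047,  0.98532552, -0.16986676,  0.24489297],
       [-0.99983992, -0.01754834, -0.00349115, -0.02044852],
       [-0.0064208 ,  0.16978126,  0.98546086,  1.69157573],
       [ 0.        ,  0.        ,  0.        ,  1.        ]])}
```

View pics/top0b.png

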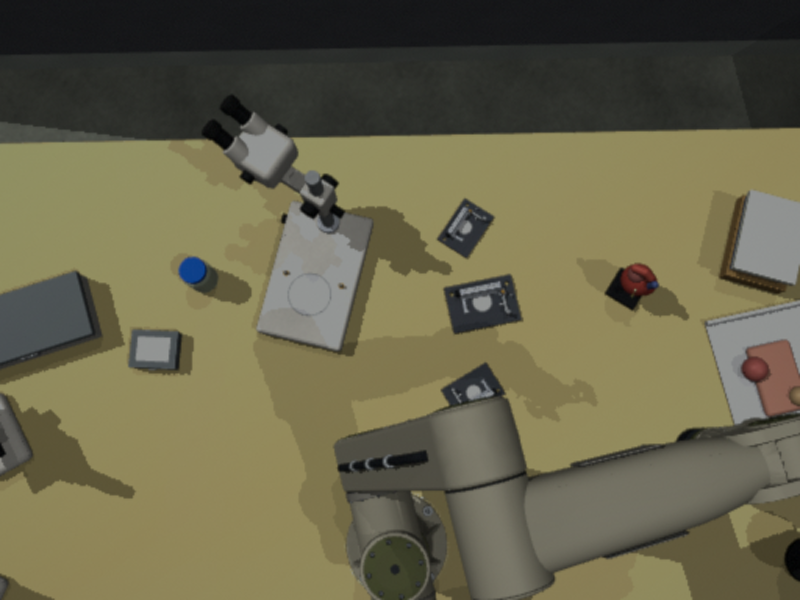

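View pics/scene0.png

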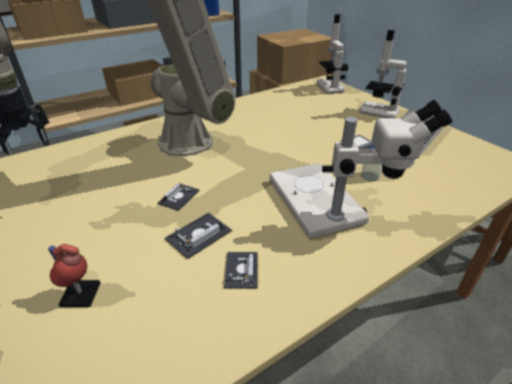

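The overview shows the stand around (315,290) and the largest stage at about (483,303). Two smaller decoys are at (466,228) and (474,388). Next I'll enlarge the crops.

```bash
python3 - <<'E'
import cv2
a=cv2.imread("pics/top0.png")
c=a[125:230,160:340]; cv2.imwrite("pics/c1.png",cv2.resize(c,(792,462),interpolation=cv2.INTER_CUBIC))
c=a[165:220,275:345]; cv2.imwrite("pics/c2.png",cv2.resize(c,(700,550),interpolation=cv2.INTER_CUBIC))
E
```

```text
(no output)
```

View pics/c1.png

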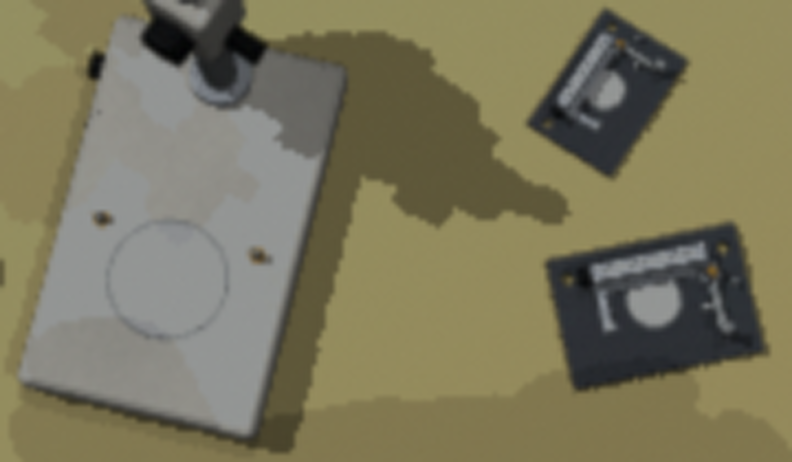

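View pics/c2.png

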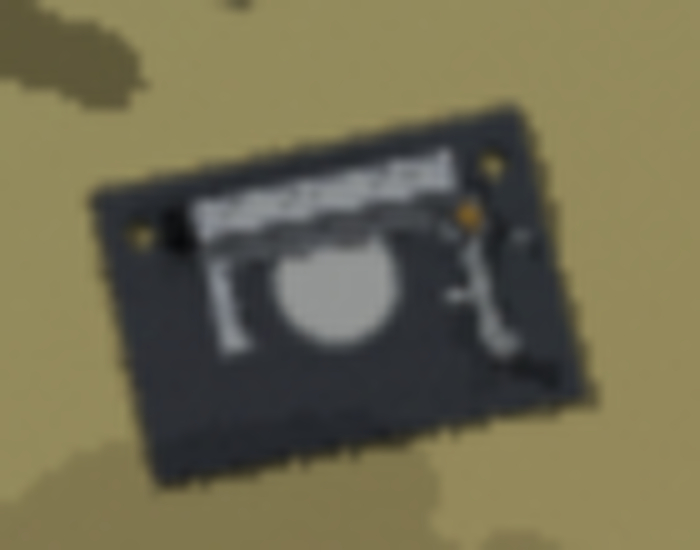

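Base corners in c1 are about (22,380), (252,437), (345,68) and (115,15), with pegs at (102,218) and (258,256). Stage corners in c2 are (95,195), (520,105), (595,400) and (160,487), with holes at (140,236) and (491,165). The rail is on the far side and the clip is on the right.

```bash
cat > h.py <<'E'
import numpy as np, cv2
from scipy.spatial.transform import Rotation as R
from workcell import telemetry, imaging
def ray(n,uv,P=None):
    P=P or imaging.camera_params(n);K=P["camera_matrix"];T=P["pose"]
    a=(np.array(uv,float)-K[:2,2])/K[0,0]
    if n=="wrist":
        r=np.hypot(*a); d=np.array([a[0]*np.sin(r)/r,-a[1]*np.sin(r)/r,-np.cos(r)])
    else: d=np.array([a[0],-a[1],-1])
    return T[:3,3],T[:3,:3]@d
def onz(n,uv,z,P=None):
    o,d=ray(n,uv,P); return (o+d*(z-o[2])/d[2])[:2]
def proj(n,p,P=None):
    P=P or imaging.camera_params(n);K=P["camera_matrix"];T=P["pose"]
    q=T[:3,:3].T@(np.asarray(p)-T[:3,3]); q=np.array([q[0],-q[1],-q[2]])
    if n=="wrist":
        t=np.arctan2(np.hypot(*q[:2]),q[2]); a=q[:2]/np.hypot(*q[:2])*t
    else: a=q[:2]/q[2]
    return a*K[0,0]+K[:2,2]
def fit(loc,w):
    loc=np.array(loc,float);w=np.array(w);a=loc-loc.mean(0);b=w-w.mean(0)
    th=np.arctan2((a[:,0]*b[:,1]-a[:,1]*b[:,0]).sum(),(a*b).sum())
    M=np.array([[np.cos(th),-np.sin(th)],[np.sin(th),np.cos(th)]])
    t=w.mean(0)-M@loc.mean(0); return t,th,(loc@M.T+t-w)*1000
E
python3 - <<'E'
from h import *
c2=lambda u,v:(275+(u+.5)/10-.5,165+(v+.5)/10-.5)
c1=lambda u,v:(160+(u+.5)/4.4-.5,125+(v+.5)/4.4-.5)
L=[(.055,.08),(.055,-.08),(-.055,-.08),(-.055,.08),(.036,.066),(.036,-.066)]
W=[onz("top",c2(*p),.008) for p in[(95,195),(520,105),(595,400),(160,487),(140,236),(491,165)]]
print("stage",fit(L,W))
L=[(-.11,.1),(-.11,-.1),(.21,-.1),(.21,.1),(.036,.066),(.036,-.066)]
W=[onz("top",c1(*p),z) for p,z in zip([(22,380),(252,437),(345,68),(115,15),(102,218),(258,256)],[.04]*4+[.05]*2)]
print("seat",fit(L,W))
s=telemetry.get_state(); T=imaging.camera_params("wrist"); print(T)
print(R.from_quat(s["orientation"],scalar_first=True).as_matrix())
E
```

```text
stage (array([ 0.53342882, -0.21099715]), np.float64(0.19071582483736327), array([[-0.0679161 ,  0.64628766],
       [-0.47592214, -0.14407261],
       [ 1.0445391 ,  1.45569   ],
       [-0.32932869,  0.30577993],
       [-0.56664214, -0.73485601],
       [ 0.39526996, -1.52882896]]))
seat (array([0.55545059, 0.18705549]), np.float64(-0.24651105462599138), array([[-3.20468724,  5.20495962],
       [-2.60793273, -3.26588477],
       [ 2.54080252, -3.4384261 ],
       [ 2.14765665, -0.29935928],
       [-0.20860641,  1.55569956],
       [ 1.3327672 ,  0.24301098]]))
{'camera_matrix': array([[297.31863964,   0.        , 260.55288537],
       [  0.        , 297.31863964, 187.53912042],
       [  0.        ,   0.        ,   1.        ]]), 'pose': array([[ 0.35627235,  0.88318216,  0.3050562 ,  0.28331432],
       [-0.9343816 ,  0.3371065 ,  0.11528329, -0.50796074],
       [-0.00102028, -0.32611115,  0.94533088,  0.37160775],
       [ 0.        ,  0.        ,  0.        ,  1.        ]])}
[[ 9.34553461e-01  3.55822580e-01 -3.47414694e-04]
 [ 3.55822662e-01 -9.34552103e-01  1.61232773e-03]
 [ 2.49025478e-04 -1.63042448e-03 -9.99998640e-01]]
```

```bash
cat >> h.py <<'E'
def go(p,yaw):  # yaw of tool y axis in world
    s=telemetry.get_state(); A=R.from_quat(s["orientation"],scalar_first=True)
    y=np.array([np.cos(yaw),np.sin(yaw),0]);z=np.array([0,0,-1.]);x=np.cross(y,z)
    B=R.from_matrix(np.c_[x,y,z])
    print("shift",(A.inv().apply(np.array(p)-s["tcp_pos"])*1000).round(1),"turn",(A.inv()*B).as_rotvec().round(4),"tcp",s["tcp_pos"].round(4),"t",round(s["clock"],2))
E
python3 -c "
from h import *
go([.565,-.205,.14],.191)"
```

```text
shift [ 455.  -181.8   90.9] turn [-1.200e-03 -1.300e-03 -1.398e+00] tcp [ 0.2045 -0.5369  0.2305] t 0.1
```

Emit:
step_arm([
  [[455, -182, 91], [0, 0, -1.398], 85],
  [[455, -182, 91], [0, 0, -1.398], 85],
  [[455, -182, 91], [0, 0, -1.398], 85],
  [[455, -182, 91], [0, 0, -1.398], 85],
  [[455, -182, 91], [0, 0, -1.398], 85],
  [[455, -182, 91], [0, 0, -1.398], 85],
  [[455, -182, 91], [0, 0, -1.398], 85],
  [[455, -182, 91], [0, 0, -1.398], 85],
], grip_force=100)

```text
clock: 0.77
tcp_pos: [0.4466, -0.3136, 0.1698]
orientation: [-0.0, 0.774, 0.633, -0.0]
wrist_force: [1.2, -0.9, 0.2]
finger_gap: 0.0852
grip_force: 0.0
```

```bash
python3 -c "
from h import *
go([.565,-.205,.14],.191)"
```

```text
shift [130.   94.3  29.8] turn [-3.00e-04 -2.00e-04 -3.92e-01] tcp [ 0.4466 -0.3136  0.1698] t 0.77
```

Emit:
step_arm([
  [[128, 92, 29], [0, 0, -0.39], 85],
  [[128, 92, 29], [0, 0, -0.39], 85],
  [[128, 92, 29], [0, 0, -0.39], 85],
  [[128, 92, 29], [0, 0, -0.39], 85],
  [[128, 92, 29], [0, 0, -0.39], 85],
  [[128, 92, 29], [0, 0, -0.39], 85],
  [[128, 92, 29], [0, 0, -0.39], 85],
])

```text
clock: 1.35
tcp_pos: [0.5615, -0.2088, 0.1409]
orientation: [-0.001, 0.639, 0.769, -0.0]
wrist_force: [-0.2, -0.5, 0.8]
finger_gap: 0.085
grip_force: 0.0
```

```bash
python3 -c "
from h import *
go([.565,-.205,.14],.191)
P=imaging.camera_params('wrist')
im=imaging.read_camera('wrist')
np.save('P1.npy',P,allow_pickle=True)
im=cv2.cvtColor(im,cv2.COLOR_RGB2BGR);cv2.imwrite('pics/w1.png',im);cv2.imwrite('pics/w1b.png',cv2.resize(im,(800,600),interpolation=cv2.INTER_CUBIC))
"
```

```text
shift [3.1 4.1 0.9] turn [-0.0013 -0.0004 -0.0077] tcp [ 0.5615 -0.2088  0.1409] t 1.35
```

View pics/w1b.png

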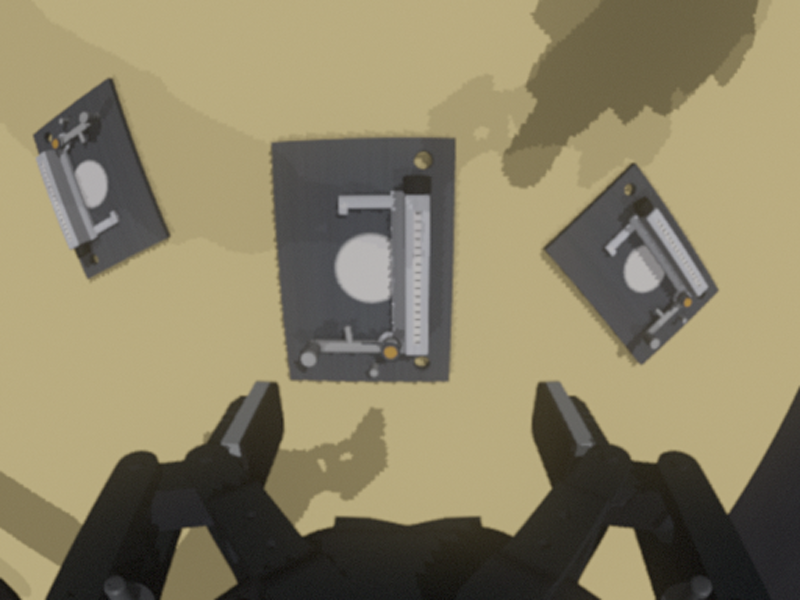

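The wrist view shows the big stage in the middle. Its corners are at (272,143), (455,138), (449,380) and (290,380), its hole is at (422,160), and the rail top runs from (418,193) to (417,353).

```bash
python3 -c "
from h import *
P=np.load('P1.npy',allow_pickle=True).item()
c=lambda u,v:((u+.5)*.64-.5,(v+.5)*.64-.5)
L=[(-.055,.08),(.055,.08),(.055,-.08),(-.055,-.08),(.036,.066),(.032,.048),(.032,-.048)]
W=[onz('wrist',c(*p),z,P) for p,z in zip([(272,143),(455,138),(449,380),(290,380),(422,160),(418,193),(417,353)],[.008]*5+[.032]*2)]
t,th,r=fit(L,W);print(t,th,r.round(1)); 
g=t+.032*np.array([np.cos(th),np.sin(th)]); print(g)
go([*g,.08],th); go([*g,.0145],th)"
```

```text
[ 0.53431278 -0.20850013] 0.188908575320944 [[-1.5  1.3]
 [ 0.2  1.5]
 [ 0.9 -0.9]
 [ 0.1 -0.2]
 [ 0.5  0.7]
 [-0.4 -0.7]
 [ 0.2 -1.7]]
[ 0.56574349 -0.20249095]
shift [ 6.1  5.7 61.3] turn [-0.0008 -0.0001 -0.0068] tcp [ 0.5613 -0.2095  0.1413] t 1.4
shift [  6.1   5.7 126.8] turn [-0.0008 -0.0001 -0.0068] tcp [ 0.5613 -0.2095  0.1413] t 1.4
```

Emit:
step_arm([
  [[6, 6, 40], [0, 0, -0.007], 85],
  [[6, 6, 80], [0, 0, -0.007], 60],
  [[6, 6, 110], [0, 0, -0.007], 50],
  [[6, 6, 124], [0, 0, -0.007], 40],
  [[6, 6, 126], [0, 0, -0.007], 35],
  [[6, 6, 126], [0, 0, -0.007], 30],
  [[6, 6, 126], [0, 0, -0.007], 25],
  [[6, 6, 126], [0, 0, -0.007], 25],
])

```text
clock: 2.07
tcp_pos: [0.568, -0.2034, 0.0176]
orientation: [0.002, 0.637, 0.771, 0.0]
wrist_force: [0.5, -0.4, 0.3]
finger_gap: 0.0251
grip_force: 0.0
```

Emit:
step_arm([
  [[0, -2, 2], [0, 0, 0], 10],
  [[0, -2, 2], [0, 0, 0], 5],
  [[0, -2, 2], [0, 0, 0], 5],
  [[0, -2, 2], [0, 0, 0], 5],
  [[0, -2, 2], [0, 0, 0], 5],
], grip_force=110)

```text
clock: 2.48
tcp_pos: [0.5664, -0.2037, 0.016]
orientation: [0.002, 0.637, 0.771, 0.0]
wrist_force: [-0.6, -1.2, 6.4]
finger_gap: 0.0111
grip_force: 108.6
```

```bash
python3 -c "
from h import *
s=telemetry.get_state();print(s['wrist_force'],s['finger_gap'],s['grip_force'])
go([.5657,-.2025,.12],.189)"
```

```text
[-0.55954051 -1.18309397  6.38770045] 0.011075033482415267 108.60524654388428
shift [ 9.000e-01 -1.000e-01 -1.041e+02] turn [0.0032 0.0035 0.0006] tcp [ 0.5664 -0.2037  0.016 ] t 2.48
```

Emit:
step_arm([
  [[0, 0, -10], [0, 0, 0], 5],
  [[0, 0, -30], [0, 0, 0], 5],
  [[0, 0, -60], [0, 0, 0], 5],
  [[0, 0, -90], [0, 0, 0], 5],
  [[0, 0, -104], [0, 0, 0], 5],
  [[0, 0, -104], [0, 0, 0], 5],
])

```text
clock: 2.98
tcp_pos: [0.5669, -0.2033, 0.1219]
orientation: [0.003, 0.637, 0.771, 0.001]
wrist_force: [0.5, -0.6, -6.9]
finger_gap: 0.011
grip_force: 108.2
```

```bash
python3 -c "
from h import *
s=telemetry.get_state();print(s['wrist_force'],s['ft_torque'],s['finger_gap'],s['grip_force'])
S=np.array([.5555,.187]);th=-.2465;g=S+.032*np.array([np.cos(th),np.sin(th)]);print(g)
go([*g,.12],th)
P=imaging.camera_params('wrist')
im=imaging.read_camera('wrist')
np.save('P2.npy',P,allow_pickle=True)
im=cv2.cvtColor(im,cv2.COLOR_RGB2BGR);cv2.imwrite('pics/w2.png',im);cv2.imwrite('pics/w2b.png',cv2.resize(im[:300,100:400],(600,600),interpolation=cv2.INTER_CUBIC))
"
```

```text
[ 0.54126781 -0.59376458 -6.86685641] [ 0.01738169 -0.29557462  0.01488813] 0.011036758224781323 108.20435285568237
[0.58653272 0.17919164]
shift [371.9  91.6   0.8] turn [0.0062 0.0028 0.4368] tcp [ 0.5669 -0.2033  0.1219] t 2.98
```

View pics/w2b.png

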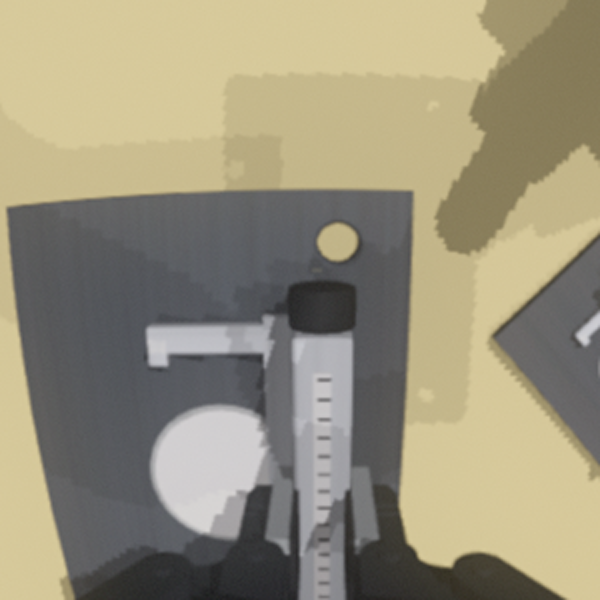

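The stage is held squarely, with its +y hole visible in the crop at (338,242). I'll carry it to a point just short of the seat, where both pegs should be visible beside it.

```bash
python3 -c "
from h import *
go([.4537,.192,.15],-.2465)"
```

```text
shift [408.8 -35.4 -31.6] turn [0.0034 0.0015 0.4367] tcp [ 0.5659 -0.2028  0.1194] t 3.03
```

Emit:
step_arm([
  [[20, -2, -20], [0, 0, 0.05], 5],
  [[55, -5, -32], [0, 0, 0.15], 5],
  [[95, -8, -32], [0, 0, 0.25], 5],
  [[135, -12, -32], [0, 0, 0.35], 5],
  [[175, -15, -32], [0, 0, 0.437], 5],
  [[215, -18, -32], [0, 0, 0.437], 5],
  [[255, -22, -32], [0, 0, 0.437], 5],
  [[295, -26, -32], [0, 0, 0.437], 5],
])

```text
clock: 3.7
tcp_pos: [0.481, 0.0839, 0.1473]
orientation: [-0.001, 0.789, 0.614, -0.002]
wrist_force: [1.8, 0.9, -6.3]
finger_gap: 0.0114
grip_force: 108.8
```

```bash
python3 -c "
from h import *
go([.4537,.192,.15],-.2465)"
```

```text
shift [ 98.1 -52.9  -2.6] turn [-0.0036  0.0011 -0.0009] tcp [0.481  0.0839 0.1473] t 3.7
```

Emit:
step_arm([
  [[35, -19, -2], [0, 0, 0], 5],
  [[65, -36, -2], [0, 0, 0], 5],
  [[88, -48, -2], [0, 0, 0], 5],
  [[98, -53, -2], [0, 0, 0], 5],
  [[98, -53, -2], [0, 0, 0], 5],
  [[98, -53, -2], [0, 0, 0], 5],
])

```text
clock: 4.2
tcp_pos: [0.455, 0.1902, 0.1499]
orientation: [-0.0, 0.788, 0.615, -0.002]
wrist_force: [1.0, -0.3, -5.7]
finger_gap: 0.0111
grip_force: 108.8
```

```bash
python3 -c "
from h import *
go([.4537,.192,.15],-.2465)
P=imaging.camera_params('wrist')
im=imaging.read_camera('wrist')
np.save('P3.npy',P,allow_pickle=True)
im=cv2.cvtColor(im,cv2.COLOR_RGB2BGR);cv2.imwrite('pics/w3.png',im);cv2.imwrite('pics/w3b.png',cv2.resize(im,(800,600),interpolation=cv2.INTER_CUBIC))
"
```

```text
shift [ 1.4 -1.7 -0.1] turn [-0.0021  0.0022  0.0011] tcp [0.455  0.1902 0.1499] t 4.2
```

View pics/w3b.png

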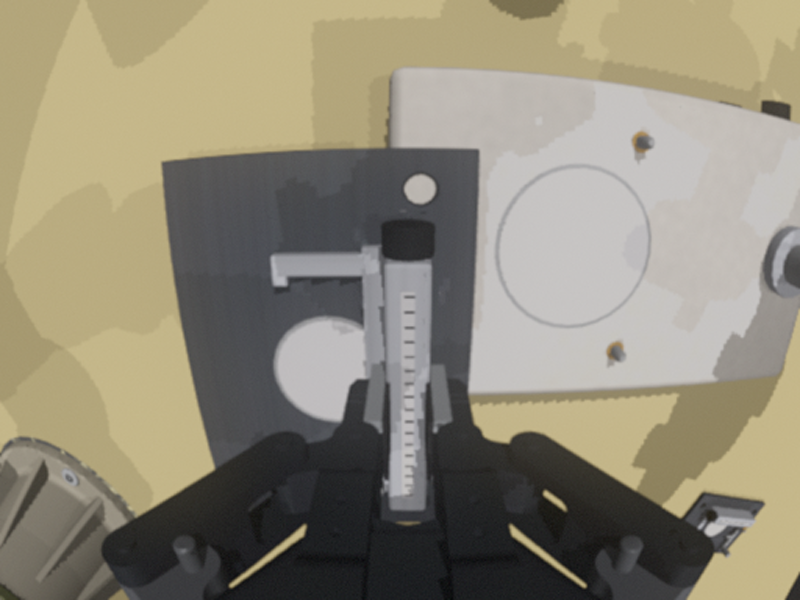

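Both pegs are visible at about (645,142) and (616,353), along with the +y hole at (420,189). I'll enlarge those three spots.

```bash
python3 -c "
import cv2,numpy as np
im=cv2.imread('pics/w3.png')
f=lambda x,y:cv2.resize(im[y:y+26,x:x+26],(260,260),interpolation=cv2.INTER_CUBIC)
cv2.imwrite('pics/m3.png',np.hstack([f(400,78),f(382,213),f(256,108)]))
"
```

```text
(no output)
```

View pics/m3.png

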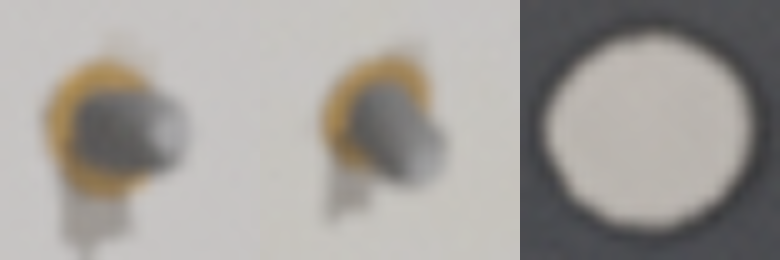

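Tile centres: peg 1 has its ring at about (108,129) and its tip at (165,132). Peg 2 has its ring at (117,113) and its tip at (158,160). The hole is at (130,130).

```bash
python3 -c "
from h import *
P=np.load('P3.npy',allow_pickle=True).item()
c=lambda x,y,u,v:(x+(u+.5)/10-.5,y+(v+.5)/10-.5)
r1=onz('wrist',c(400,78,108,129),.04,P);t1=onz('wrist',c(400,78,165,132),.053,P)
r2=onz('wrist',c(382,213,117,113),.04,P);t2=onz('wrist',c(382,213,158,160),.053,P)
print(r1,t1,r2,t2,np.hypot(*(r1-r2)),np.hypot(*(t1-t2)))
L=[(.036,.066),(.036,-.066)]
for W in([r1,r2],[t1,t2]): print(fit(L,W))
c_=lambda u,v:((u+.5)*.64-.5,(v+.5)*.64-.5)
# stage: hole & deck corners
h=onz('wrist',c(256,108,130,130),.138,P)
W=[h,onz('wrist',c_(163,162),.142,P),onz('wrist',c_(479,150),.142,P)]
Ls=[(.036,.066),(-.055,.08),(.055,.08)]
print('stage',fit(Ls,W))
s=telemetry.get_state();A=R.from_quat(s['orientation'],scalar_first=True)
print('hole in tool',A.inv().apply(np.r_[h,.138]-s['tcp_pos']),np.arctan2(*A.as_matrix()[[1,0],1]),s['tcp_pos'])
# rail line
for p in [(407,262),(408,480)]: print(onz('wrist',c_(*p),.166,P))
"
```

```text
[0.60770375 0.24395129] [0.60659725 0.2443061 ] [0.57472517 0.11674455] [0.57374735 0.11827346] 0.13141210219070978 0.13024339819405356
(array([0.55636651, 0.18938231]), np.float64(-0.2536671133418671), array([[ 0.07376806,  0.28454214],
       [-0.07376806, -0.28454214]]))
(array([0.55533618, 0.19036967]), np.float64(-0.2549730370289522), array([[ 0.22152445,  0.84990552],
       [-0.22152445, -0.84990552]]))
stage (array([0.42505426, 0.19817291]), np.float64(-0.24397195488973547), array([[ 0.40658038, -0.57896816],
       [-1.32298279,  0.48194227],
       [ 0.91640241,  0.09702589]]))
hole in tool [0.06742155 0.00371477 0.01206646] -0.2467831886976317 [0.45547695 0.18964758 0.15020188]
[0.46726677 0.23822737]
[0.44841332 0.16145237]
```

Emit:
step_arm([
  [[5, 25, 0], [0, 0, 0.008], 5],
  [[12, 60, 0], [0, 0, 0.008], 5],
  [[17, 95, 0], [0, 0, 0.008], 5],
  [[21, 122, 10], [0, 0, 0.008], 5],
  [[22, 130, 35], [0, 0, 0.008], 5],
  [[22, 130, 60], [0, 0, 0.008], 5],
  [[22, 130, 70], [0, 0, 0.008], 5],
  [[22, 130, 70], [0, 0, 0.008], 5],
])

```text
clock: 4.92
tcp_pos: [0.5846, 0.1777, 0.0771]
orientation: [-0.002, 0.792, 0.611, -0.004]
wrist_force: [-0.5, -0.8, -6.8]
finger_gap: 0.011
grip_force: 109.3
```

Emit:
step_arm([
  [[0, 0, 0], [0, 0, 0], 5],
  [[0, 0, 0], [0, 0, 0], 5],
])

```text
clock: 5.08
tcp_pos: [0.5883, 0.1796, 0.0828]
orientation: [0.0, 0.791, 0.611, 0.001]
wrist_force: [0.9, -0.1, -7.1]
finger_gap: 0.0112
grip_force: 109.3
```

```bash
python3 -c "
from h import *
s=telemetry.get_state();print(s['wrist_force'],s['ft_torque'])
go([.556+.031,.1898-.008,.056],-.254)
P=imaging.camera_params('wrist')
im=imaging.read_camera('wrist')
np.save('P4.npy',P,allow_pickle=True)
im=cv2.cvtColor(im,cv2.COLOR_RGB2BGR);cv2.imwrite('pics/w4.png',im)
im=im[70:170,190:350]
cv2.imwrite('pics/w4b.png',cv2.resize(im,(800,500),interpolation=cv2.INTER_CUBIC))
"
```

```text
[ 0.94213709 -0.05434925 -7.05929987] [ 1.07274708e-04 -1.42108832e-01  1.40661143e-02]
shift [ 1.8 -1.8 26.8] turn [ 0.0016 -0.0005 -0.0015] tcp [0.5883 0.1796 0.0828] t 5.08
```

View pics/w4b.png

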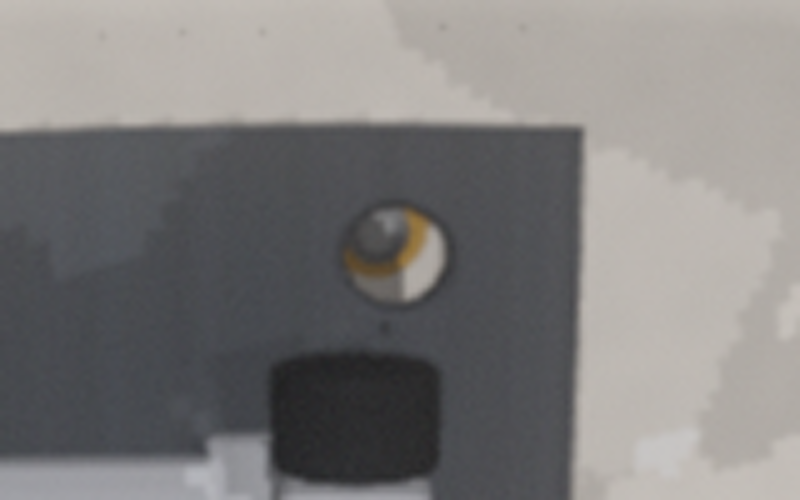

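The +y hole is centred at about (397,254) in the crop. The peg tip shows through it at about (388,229), and the peg's ring is near (384,233).

```bash
python3 -c "
from h import *
P=np.load('P4.npy',allow_pickle=True).item()
c=lambda u,v:(190+(u+.5)/5-.5,70+(v+.5)/5-.5)
h=onz('wrist',c(397,254),.071,P);t=onz('wrist',c(388,229),.053,P);r=onz('wrist',c(384,233),.04,P)
s=telemetry.get_state();A=R.from_quat(s['orientation'],scalar_first=True)
f=lambda d:(A.inv().apply(np.r_[d,0])*1000).round(1)
print(h,t,r,f(t-h),f(r-h),s['tcp_pos'], 'hole in tool',f(h-s['tcp_pos'][:2]))
print(proj('wrist',[.60,.244,.05],P))
go([.587,.1815,.056],-.254)
for k in range(1):
  im=cv2.imread('pics/w4.png')
"
```

```text
[0.60975388 0.2432445 ] [0.60951713 0.24431326] [0.60892518 0.24274179] [ 1.  -0.5 -0. ] [-0.7 -0.7 -0. ] [0.58866819 0.17984253 0.08330256] hole in tool [66.7  4.4  0.1]
[251.40093797 119.5358143 ]
shift [ 1.2 -2.1 27.3] turn [ 0.0028 -0.0011 -0.0012] tcp [0.5887 0.1798 0.0833] t 5.13
```

Emit:
step_arm([
  [[0.3, -0.6, 6], [0, 0, 0], 5],
  [[0.3, -0.6, 12], [0, 0, 0], 5],
  [[0.3, -0.6, 15], [0, 0, 0], 5],
  [[0.3, -0.6, 18], [0, 0, 0], 5],
  [[0.3, -0.6, 18], [0, 0, 0], 5],
])

```text
clock: 5.55
tcp_pos: [0.5864, 0.1803, 0.0625]
orientation: [-0.0, 0.791, 0.612, -0.001]
wrist_force: [-1.1, -0.9, -6.0]
finger_gap: 0.011
grip_force: 109.2
```

```bash
python3 -c "
from h import *
s=telemetry.get_state();print(s['wrist_force'],s['ft_torque'])
go([.587,.1815,.056],-.254)"
```

```text
[-1.05037953 -0.9492983  -6.01302776] [-0.0356071  -0.14919882  0.01386436]
shift [1.3 0.3 6.5] turn [-0.0013  0.0008 -0.0008] tcp [0.5864 0.1803 0.0625] t 5.55
```

Emit:
step_arm([
  [[0, 0, 2], [0, 0, 0], 5],
  [[0, 0, 4], [0, 0, 0], 5],
  [[0, 0, 6], [0, 0, 0], 5],
  [[0, 0, 7], [0, 0, 0], 5],
  [[0, 0, 7], [0, 0, 0], 5],
  [[0, 0, 7], [0, 0, 0], 5],
])

```text
clock: 6.05
tcp_pos: [0.5871, 0.1803, 0.0564]
orientation: [0.0, 0.791, 0.611, -0.0]
wrist_force: [0.4, -0.1, -6.2]
finger_gap: 0.0111
grip_force: 109.3
```

```bash
python3 -c "
from h import *
s=telemetry.get_state();print(s['wrist_force'],s['ft_torque'])
go([.587,.1815,.056],-.254)"
```

```text
[ 0.42081355 -0.06008563 -6.20083873] [-0.03832693 -0.20394122  0.02490979]
shift [ 1.1 -0.4  0.4] turn [ 0.      0.0001 -0.001 ] tcp [0.5871 0.1803 0.0564] t 6.05
```

Still carrying the full weight, so I'll lower it further until it is supported.

Emit:
step_arm([
  [[0, 0, 1], [0, 0, 0], 5],
  [[0, 0, 2], [0, 0, 0], 5],
  [[0, 0, 2], [0, 0, 0], 5],
  [[0, 0, 2], [0, 0, 0], 5],
])

```text
clock: 6.38
tcp_pos: [0.5873, 0.1804, 0.056]
orientation: [0.0, 0.791, 0.611, 0.0]
wrist_force: [-3.2, -1.3, 7.0]
finger_gap: 0.011
grip_force: 111.0
```

Emit:
step_arm([
  [[0, 0, 1], [0, 0, 0], 15],
  [[0, 0, 1], [0, 0, 0], 25],
  [[0, 0, 1], [0, 0, 0], 35],
  [[0, 0, 0], [0, 0, 0], 40],
  [[0, 0, -15], [0, 0, 0], 40],
  [[0, 0, -40], [0, 0, 0], 40],
  [[0, 0, -75], [0, 0, 0], 30],
  [[0, 0, -100], [0, 0, 0], 10],
])

```text
clock: 7.05
tcp_pos: [0.5876, 0.1804, 0.1566]
orientation: [0.0, 0.791, 0.611, 0.001]
wrist_force: [0.6, 0.8, 0.8]
finger_gap: 0.0191
grip_force: 0.0
```

```bash
python3 -c "
from h import *
s=telemetry.get_state();print(s['wrist_force'],s['ft_torque'],s['joint_pos'])
P=imaging.camera_params('wrist')
im=imaging.read_camera('wrist')
np.save('P5.npy',P,allow_pickle=True)
go([.587,.1815,.056],-.254)
im=cv2.cvtColor(im,cv2.COLOR_RGB2BGR);cv2.imwrite('pics/w5.png',im)
cv2.imwrite('pics/w5b.png',cv2.resize(im,(800,600),interpolation=cv2.INTER_CUBIC))
"
```

```text
[0.61671466 0.82804493 0.82592848] [-0.01662714 -0.08055164 -0.01606308] [1.67414885e-01 4.17923661e-01 1.40379135e-02 1.16561545e+00
 1.69005638e-06 1.99318886e+00]
shift [ -0.7  -4.3 106.1] turn [ 0.0089 -0.0039 -0.0009] tcp [0.5904 0.181  0.1621] t 7.1
```

View pics/w5b.png

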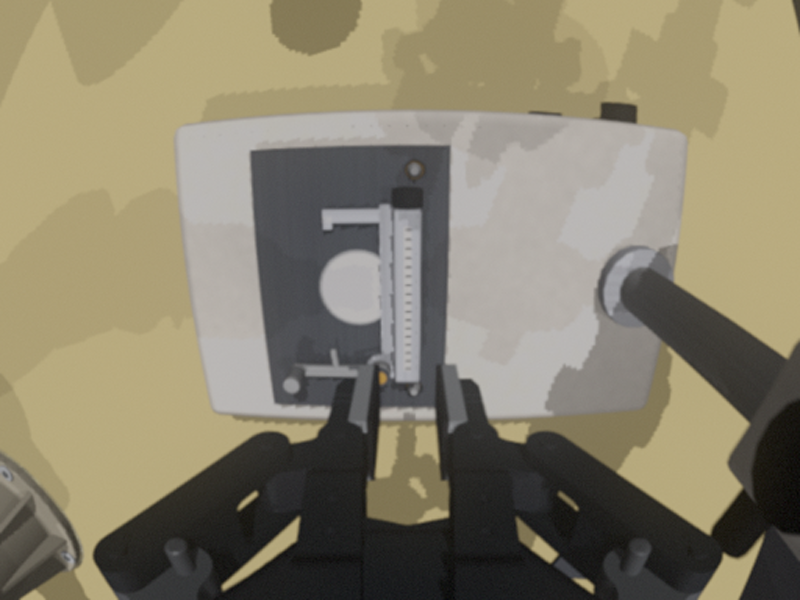

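The stage is flat on the base with both pegs through its holes, at (415,168) and (415,388). The rail is on the pillar side and the clip post is at (292,385). Next I'll plan the push with the shut fingers, using their side faces.

```bash
cat >> h.py <<'E'
S=np.array([.5563,.1894]);TH=-.254
M2=np.array([[np.cos(TH),-np.sin(TH)],[np.sin(TH),np.cos(TH)]])
def push(phi,d,z):
    p=np.array([16-50*np.cos(phi),-50-50*np.sin(phi)]);u=np.array([np.sin(phi),-np.cos(phi)])
    w=S+M2@(p-d*u)/1000; print(round(phi,2),end=" "); go([*w,z],TH+phi)
E
python3 -c "
from h import *
P=np.load('P5.npy',allow_pickle=True).item()
c=lambda u,v:((u+.5)*.64-.5,(v+.5)*.64-.5)
print('post seen',onz('wrist',c(292,385),.0745,P),'pred',S+M2@[-.034,-.05])
for p,l in[((415,168),(.036,.066)),((415,388),(.036,-.066))]: print(onz('wrist',c(*p),.052,P),S+M2@np.array(l))
push(0,22,.12);push(0,22,.061)"
```

```text
post seen [0.51267495 0.14981838] pred [0.51082701 0.14954769]
[0.60906847 0.24509985] [0.60772926 0.2442364 ]
[0.57682314 0.118514  ] [0.57456062 0.11647161]
0 shift [-28.6 -69.4  41.4] turn [ 0.0089 -0.0039 -0.0009] tcp [0.5904 0.181  0.1621] t 7.1
0 shift [-28.8 -70.  100.4] turn [ 0.0089 -0.0039 -0.0009] tcp [0.5904 0.181  0.1621] t 7.1
```

Emit:
step_arm([
  [[-10, -25, 10], [0, 0, 0], 0],
  [[-22, -55, 25], [0, 0, 0], 0],
  [[-28, -67, 40], [0, 0, 0], 0],
  [[-28, -67, 40], [0, 0, 0], 0],
  [[-28, -67, 40], [0, 0, 0], 0],
  [[-28, -67, 40], [0, 0, 0], 0],
])

```text
clock: 7.6
tcp_pos: [0.517, 0.1704, 0.1153]
orientation: [0.001, 0.791, 0.611, 0.001]
wrist_force: [-0.5, -0.0, 0.2]
finger_gap: 0.0002
grip_force: 0.0
```

```bash
python3 -c "
from h import *
s=telemetry.get_state();print(s['wrist_force'],s['finger_gap'])
push(0,22,.061)"
```

```text
[-0.49388159 -0.01295646  0.18666897] 0.0001979577187744225
0 shift [ 0.2 -0.9 54.3] turn [ 0.0025 -0.0011 -0.0011] tcp [0.517  0.1704 0.1153] t 7.6
```

Emit:
step_arm([
  [[0, -1, 15], [0, 0, 0], 0],
  [[0, -1, 35], [0, 0, 0], 0],
  [[0, -1, 48], [0, 0, 0], 0],
  [[0, -1, 53], [0, 0, 0], 0],
  [[0, -1, 53], [0, 0, 0], 0],
  [[0, -1, 53], [0, 0, 0], 0],
  [[0, -1, 53], [0, 0, 0], 0],
])

```text
clock: 8.18
tcp_pos: [0.5157, 0.1706, 0.0626]
orientation: [0.001, 0.791, 0.611, 0.001]
wrist_force: [1.0, -0.1, 0.3]
finger_gap: 0.0001
grip_force: 0.0
```

```bash
python3 -c "
from h import *
s=telemetry.get_state();print(s['wrist_force'],s['finger_gap'])
for f in (0,.1,.2,.3,.4,.5,.6,.7):push(f,16,.061)"
```

```text
[ 1.00769318 -0.12237795  0.25867338] 0.00011799564947409371
0 shift [-5.6  0.5  1.6] turn [ 0.0021 -0.0008 -0.0011] tcp [0.5157 0.1706 0.0626] t 8.18
0.1 shift [-10.7  -0.8   1.5] turn [ 0.0021 -0.0007 -0.1011] tcp [0.5157 0.1706 0.0626] t 8.18
0.2 shift [-15.8  -1.6   1.5] turn [ 0.0022 -0.0006 -0.2011] tcp [0.5157 0.1706 0.0626] t 8.18
0.3 shift [-21.1  -2.    1.5] turn [ 0.0022 -0.0005 -0.3011] tcp [0.5157 0.1706 0.0626] t 8.18
0.4 shift [-26.3  -1.7   1.5] turn [ 2.200e-03 -4.000e-04 -4.011e-01] tcp [0.5157 0.1706 0.0626] t 8.18
0.5 shift [-31.5  -1.    1.5] turn [ 2.300e-03 -3.000e-04 -5.011e-01] tcp [0.5157 0.1706 0.0626] t 8.18
0.6 shift [-36.6   0.3   1.5] turn [ 2.300e-03 -2.000e-04 -6.011e-01] tcp [0.5157 0.1706 0.0626] t 8.18
0.7 shift [-41.6   2.    1.5] turn [ 0.0023 -0.     -0.7011] tcp [0.5157 0.1706 0.0626] t 8.18
```

Emit:
step_arm([
  [[-5.5, 0, 0.5], [0, 0, 0], 0],
  [[-8, 0, 0.5], [0, 0, -0.05], 0],
  [[-11, -1, 0.5], [0, 0, -0.1], 0],
  [[-13.5, -1, 0.5], [0, 0, -0.15], 0],
  [[-16, -1.5, 0.5], [0, 0, -0.2], 0],
  [[-18.5, -2, 0.5], [0, 0, -0.25], 0],
  [[-21, -2, 0.5], [0, 0, -0.3], 0],
  [[-21, -2, 0.5], [0, 0, -0.3], 0],
])

```text
clock: 8.85
tcp_pos: [0.5081, 0.1507, 0.062]
orientation: [0.0, 0.691, 0.723, 0.001]
wrist_force: [1.4, 2.8, -0.9]
finger_gap: -0.0003
grip_force: 1.3
```

```bash
python3 -c "
from h import *
s=telemetry.get_state();A=R.from_quat(s['orientation'],scalar_first=True)
print('force tool',A.inv().apply(s['wrist_force']))
for f in (.3,.4,.5,.6,.7):push(f,16,.0615)"
```

```text
force tool [2.77079707 1.53572766 0.93877027]
0.3 shift [-0.1  0.5  0.5] turn [ 0.0027 -0.0012  0.0002] tcp [0.5081 0.1507 0.062 ] t 8.85
0.4 shift [-5.2 -0.9  0.5] turn [ 0.0028 -0.0011 -0.0998] tcp [0.5081 0.1507 0.062 ] t 8.85
0.5 shift [-10.3  -1.7   0.5] turn [ 0.0028 -0.0009 -0.1998] tcp [0.5081 0.1507 0.062 ] t 8.85
0.6 shift [-15.6  -2.    0.5] turn [ 0.0029 -0.0008 -0.2998] tcp [0.5081 0.1507 0.062 ] t 8.85
0.7 shift [-20.8  -1.8   0.5] turn [ 0.0029 -0.0006 -0.3998] tcp [0.5081 0.1507 0.062 ] t 8.85
```

Contact shows the expected spring force. I'll carry on to just before the stop.

Emit:
step_arm([
  [[-2.5, 0, 0], [0, 0, -0.05], 0],
  [[-5, -0.5, 0], [0, 0, -0.1], 0],
  [[-7.5, -1, 0], [0, 0, -0.15], 0],
  [[-10, -1.5, 0], [0, 0, -0.2], 0],
  [[-13, -1.5, 0], [0, 0, -0.25], 0],
  [[-15.5, -2, 0], [0, 0, -0.3], 0],
  [[-18, -2, 0], [0, 0, -0.35], 0],
  [[-18, -2, 0], [0, 0, -0.35], 0],
])

```text
clock: 9.52
tcp_pos: [0.5067, 0.1329, 0.0618]
orientation: [0.0, 0.555, 0.832, 0.001]
wrist_force: [0.4, 4.4, 2.8]
finger_gap: 0.0
grip_force: 1.7
```

```bash
python3 -c "
from h import *
s=telemetry.get_state();A=R.from_quat(s['orientation'],scalar_first=True)
print('force tool',A.inv().apply(s['wrist_force']))
for f in (.65,.7):push(f,16,.0615)"
```

```text
force tool [ 3.94368269  2.04977808 -2.8005564 ]
0.65 shift [-0.5  0.1  0.3] turn [ 0.0024 -0.0007 -0.001 ] tcp [0.5067 0.1329 0.0618] t 9.52
0.7 shift [-3.  -0.7  0.3] turn [ 0.0025 -0.0006 -0.051 ] tcp [0.5067 0.1329 0.0618] t 9.52
```

Emit:
step_arm([
  [[-1.5, -0.5, -0.5], [0, 0, -0.03], 0],
  [[-3, -0.7, -0.5], [0, 0, -0.05], 0],
  [[-4, -0.7, -0.5], [0, 0, -0.05], 0],
  [[-4, -0.7, -0.5], [0, 0, -0.05], 0],
  [[-4, -0.7, -0.5], [0, 0, -0.05], 0],
])

```text
clock: 9.93
tcp_pos: [0.507, 0.1287, 0.0617]
orientation: [0.0, 0.534, 0.845, 0.0]
wrist_force: [-0.0, 4.3, 2.1]
finger_gap: 0.0
grip_force: 1.9
```

```bash
python3 -c "
from h import *
s=telemetry.get_state();A=R.from_quat(s['orientation'],scalar_first=True)
print('force tool',A.inv().apply(s['wrist_force']))
for f in (.65,.7):push(f,16,.0615)"
```

```text
force tool [ 3.86030563  1.8124756  -2.10220263]
0.65 shift [3.4 1.6 0.2] turn [ 0.0006 -0.0001  0.048 ] tcp [0.507  0.1287 0.0617] t 9.93
0.7 shift [0.9 0.7 0.2] turn [ 0.0006 -0.0001 -0.002 ] tcp [0.507  0.1287 0.0617] t 9.93
```

Emit:
step_arm([
  [[-1, 0, -0.5], [0, 0, 0], 0],
  [[-2, 0, -0.5], [0, 0, 0], 0],
  [[-2, 0, -0.5], [0, 0, 0], 0],
  [[-2, 0, -0.5], [0, 0, 0], 0],
])

```text
clock: 10.27
tcp_pos: [0.5074, 0.1271, 0.0618]
orientation: [-0.0, 0.534, 0.846, 0.0]
wrist_force: [2.0, 6.5, 1.3]
finger_gap: 0.0001
grip_force: 2.5
```

Emit:
step_arm([
  [[-1, 0, 0], [0, 0, 0], 0],
  [[-1.5, 0, 0], [0, 0, 0], 0],
  [[-1.5, 0, 0], [0, 0, 0], 0],
  [[-1.5, 0, 0], [0, 0, 0], 0],
])

```text
clock: 10.6
tcp_pos: [0.5076, 0.1267, 0.0618]
orientation: [-0.001, 0.533, 0.846, 0.001]
wrist_force: [-1.1, 8.7, 1.6]
finger_gap: 0.0
grip_force: 4.3
```

```bash
python3 -c "
from h import *
s=telemetry.get_state();A=R.from_quat(s['orientation'],scalar_first=True)
print('force tool',A.inv().apply(s['wrist_force']))
for f in (.65,.7):push(f,16,.0615)"
```

```text
force tool [ 8.33145746  2.73523625 -1.59425135]
0.65 shift [5.4 1.9 0.3] turn [ 0.0001 -0.0032  0.0497] tcp [0.5076 0.1267 0.0618] t 10.6
0.7 shift [3.  1.  0.3] turn [ 0.0002 -0.0032 -0.0003] tcp [0.5076 0.1267 0.0618] t 10.6
```

The force has stiffened sharply, as it would at the stop. One numeric check of the clip angle from the wrist image.

```bash
python3 -c "
from h import *
P=imaging.camera_params('wrist');im=imaging.read_camera('wrist').astype(float).mean(2)
for f in np.arange(-.1,.96,.1):
  v=[]
  for r in (12,18,25,32,38):
    p=np.array([16-r*np.cos(f),-50-r*np.sin(f)]);w=S+M2@p/1000
    a=proj('wrist',[*w,.0565],P).round().astype(int); v.append(int(im[a[1],a[0]]) if 0<=a[1]<384 and 0<=a[0]<512 else -1)
  print(round(f,2),v,a)
print(telemetry.get_state()['wrist_force'])"
```

```text
-0.1 [75, 81, 83, 74, 73] [306 220]
0.0 [76, 80, 81, 74, 72] [301 224]
0.1 [62, 78, 81, 74, 72] [297 229]
0.2 [59, 71, 83, 81, 70] [293 234]
0.3 [61, 69, 70, 86, 74] [290 240]
0.4 [86, 69, 65, 45, 71] [287 245]
0.5 [92, 86, 68, 45, 38] [285 251]
0.6 [89, 110, 129, 78, 38] [284 256]
0.7 [148, 139, 160, 159, 36] [283 262]
0.8 [156, 156, 157, 157, 34] [283 267]
0.9 [157, 151, 116, 84, 30] [284 272]
[-0.71171891  9.1054465   1.84655135]
```

```bash
python3 -c "
from workcell import env
print(env.hand_in())"
```

```text
the job is handed in; nothing more can be done
None
```

The job is handed in: the stage is home on both pegs with its rail on the pillar side and released, and the arm is holding the clip open against its stop with about 9 N; I did not touch the heart model, slide box or jar.

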